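Run the walnuts into the bowl and ease the dispenser lid shut

ROBOT

A 6-joint arm with a two-finger parallel gripper is mounted at the origin on a cart in front of the work surface, level with it; the furniture and walls round the work are solid. World frame = base frame: x ahead of the robot, y to its left, z up, the work surface at z = 0. Lengths are in mm, angles in rad, forces in N, time in s.
With the tool pointing down it reaches from about 350 to 775 mm from the base axis. Payload 7.3 kg.
Tool frame: the origin (TCP) lies midway between the tips of the shut fingers; the grasp point (between the pads) lies 19 mm behind it; z points along the fingers, y is the line along which they close (so a half turn about z gives the same grasp; the last joint's range is limited). The gripper opens to 92 mm and grips with 3 to 60 N. Pads are 19 mm wide; open, the fingers measure 130 mm over their backs; the gripper's body (75 mm by 190 mm) begins 47 mm behind the grasp point.
Start: joints at [1.072, 0.342, 1.524, -0, 1.275, -0.146], TCP at [181.389, 492.692, 202.041] pointing down, gripper open.
Joint ranges: [-2.53, 2.53], [-0.77, 2.02], [0.04, 2.7], [-1, 4.14], [0.28, 2.66], [-3.11, 3.11]. Speed limits (rad/s): [2.57, 2.57, 3.14, 3.14, 3.14, 3.14].

INTERFACE

Orientations are given as [roll, pitch, yaw] about the fixed x, y, z axes, in that order (R = Rz(yaw) Ry(pitch) Rx(roll)).
In Python, from plant import * gives the robot as it stands.
- The arm moves only by the tool step_arm, never from a script. Its argument "deltas" is one flat list of numbers, 5 for each row, row after row: the shift along the world's x, y, z in mm, then the turn about the world's z in degrees, then the finger opening in mm, from 0 to 91.8. In form: [tx, ty, tz, turn, gripper, tx, ty, tz, turn, gripper, ...]. A call has exactly 10 rows; each row shifts and turns the commanded pose from where the row before left it; what a row does not reach is not made up. A row lasts 1/8 s, in which the tool goes at most 62.5 mm and 10.7 degrees, less where a joint would pass 70% of its speed; a pose out of reach is approached as far as the arm can. A call is refused whole if a number of a shift passes 62.5 or a number of a turn 10.7, either way. A call with a gripper value outside its range is refused whole. The fingers move at their own pace and stop on an object; the grip force is fixed at half the most. Time passes only in rows, so rows that do not move let the fingers close, or fill a call up. It gives the time, the measured TCP pose, the force, the opening and the grip force at its end, in the units of the state.
- get_obs(): the state, without advancing time (a new reading comes with each control period).
- capture(name): name is "side" or "top" or "wrist"; returns the picture (384x512x3 uint8, red, green, blue); there is no depth.
- camera_params(name): a dict with "mtx" (3x3 intrinsics, pixels), "rvec" (rotation vector, rad) and "tvec" (3), from world to camera coordinates, as OpenCV has them. Camera axes: x right, y down, z forward; pixel columns grow to the right and rows downward; lengths in mm; the calibration is good to about 2 mm. The wrist camera is an equidistant fisheye: a pixel r from the principal point sees the ray r / f radians off the axis. A picture is of the moment at which its call begins: read the wrist's pose just before it. camera_params takes no time and is no camera call; for the wrist camera it gives the pose at the moment of the call.
- close_job(): hands the job in; it is judged then, once.
The state is a dict: "time": time; "joint_positions": joint angles; "dq": joint speeds; "tau": joint torques, N m; "tool_pos": TCP position; "tcp_rot": TCP orientation; "contact_force": force on the tool from outside, world axes, zero at the start; "moment": the same for the moment, N m; "grip_width": finger opening in mm; "finger_force": force on a finger pad.
Only numpy, scipy, OpenCV 4.12 (cv2) and the standard library are available. Lean on these libraries where they do the work, as an engineer would, in place of code of your own. Each camera call takes 0.05 s, during which the arm holds its last target. There are 200 camera calls.

TASK

Without picking anything up, push the small china bowl across the worktop until it stands under the mouth of the walnut dispenser, up against its base. Then press the dispenser's hand lever fully down and keep it down until all three walnuts have rolled into the bowl, and let the lever up slowly with your fingertips still on it, so that the lid comes down gently instead of snapping shut. Leave the bowl there with the walnuts in it; touch neither the lid nor the nuts, and leave the other loose things where they are.

Things in the scene. Friction and masses are not known exactly. Their poses are not given: they have to be found in the camera images.
- bowl: Small white china bowl, 101 mm across the rim, 46 mm high, foot 60 mm across, about 0.14 kg, empty, loose on the worktop. Origin: centre of its underside. It is round, flares upwards (upright fingers meet the rim first) and slides when pushed slowly.
- dispenser: Fixed walnut dispenser: wooden base block 86 mm wide, 64 mm high, its front face 70 mm in front of the origin; above it a clear hopper 58 mm wide with a wooden cap (top 191 mm, knob 207 mm). Origin: on the worktop below the hopper; -x is its front (the mouth), +y the side with the lever, z up. The mouth's lip is 100 mm in front of the origin, its underside 68 mm above the worktop.
- bowl_spot (a point): Point on the worktop below the mouth, 122 mm in front of the dispenser's origin; the bowl's centre is about here when the bowl stands squarely against the front of the base. Axes as the dispenser's.
- lever_pad (a point): Centre of the top of the lever's dark wooden thumb pad (36 x 34 x 7 mm) on the dispenser's +y side: 95 mm in front of its origin, 92 mm to +y, 195 mm above the worktop when the lever is up. The pad's inner edge is 40 mm clear of the hopper's cap. Pressed fully it is about 53 mm lower and at nearly the same place in plan.
- lever (a joint): Hand lever, rad: 0 up (at rest), 0.45 fully down, at its stop. Its pivot is 115 mm behind the pad. A spring lifts it: about 2 N at the pad to begin, 4 to 5 N fully down; let go, it snaps up. Do not push on hard past the stop.
- lid_angle (a joint): Angle of the lid over the mouth, rad: 0 shut, about 1.0 with the lever fully down. The lever lifts it through a short rod and a crank, so it turns about twice as far as the lever. Closing it faster than 1.8 rad/s over the last 0.35 rad counts as a slam (the pad then rises at about 0.1 m/s; letting go gives far more).
- lid: Steel lid plate, 45 mm wide, 54 mm long, that hangs over the mouth from a shaft 85 mm in front of the dispenser's origin and 124 mm up. Origin: middle of that shaft. Raised, its free edge stands about 140 mm in front of the dispenser's origin, 112 mm up. Not to be touched.
- walnut_0: Walnut, 33 mm long, 29 mm thick, 12 g, number 1 of 3 in line on the hopper's sloping floor behind the lid. Origin: its centre. It rolls out by itself when the lid is raised.
- walnut_1: Walnut, 33 mm long, 29 mm thick, 12 g, number 2 of 3 in line on the hopper's sloping floor behind the lid. Origin: its centre. It rolls out by itself when the lid is raised.
- walnut_2: Walnut, 33 mm long, 29 mm thick, 12 g, number 3 of 3 in line on the hopper's sloping floor behind the lid. Origin: its centre. It rolls out by itself when the lid is raised.
- mug: Green mug, 94 mm over the handle, 52 mm high, a loose bystander to be left where it is. Origin: centre of its underside.
- shot_glass: Clear shot glass, 46 mm across, 59 mm high, a loose bystander to be left where it is. Origin: centre of its underside.
- tumbler: Clear glass tumbler, 80 mm across, 91 mm high, a loose bystander to be left where it is. Origin: centre of its underside.
- mandarin: Mandarin, 62 mm across, a loose bystander to be left where it is. Origin: centre of its underside.
- teaspoon: Teaspoon, 139 mm long, 13 mm high, lying flat, a loose bystander to be left where it is. Origin: centre of its underside.
Things that resemble listed ones, but are neither listed nor needed, are in the scene too. Leave any blue or red look-alike of the bowl alone.

How it is judged (in metres and radians):
On the way, in this order (a step that is already met when the one before it is completed fails the run):
1. the bowl is pushed under the mouth while the lid is still shut (horizontal distance between bowl and bowl_spot below 0.03 m and value of joint lid_angle below 0.08 rad and angle between bowl's own z axis and vertical below 0.15 rad), for 0.2 s.
2. the lever is kept down, the lid well open, until all three walnuts are in the bowl (horizontal distance between each of walnut_0, walnut_1, walnut_2 and bowl below 0.045 m and z of each of walnut_0, walnut_1, walnut_2 in the frame of bowl below 0.075 m and value of joint lid_angle above 0.6 rad), for 0.2 s.
At the end, for the whole second after the job is handed in: The lid is shut (under 0.05 rad), the bowl stands upright on the worktop within 30 mm of the spot below the mouth, and all three walnuts lie in it, at rest (horizontal distance between each of walnut_0, walnut_1, walnut_2 and bowl below 0.045 m and z of each of walnut_0, walnut_1, walnut_2 in the frame of bowl below 0.075 m and horizontal distance between bowl and bowl_spot below 0.03 m and value of joint lid_angle below 0.05 rad and angle between bowl's own z axis and vertical below 0.1 rad and height (world z) of bowl below 0.008 m and linear speed of bowl below 0.03 m/s and linear speed of each of walnut_0, walnut_1, walnut_2 below 0.1 m/s); the robot touches nothing.
It fails at once if the lid slams: it closes faster than 1.8 rad/s over its last 0.35 rad (value of joint lid_angle below 0.35 rad and velocity of joint lid_angle below -1.8 rad/s).
It fails at once if the bowl is lifted off the worktop or tipped (height (world z) of bowl above 0.012 m or angle between bowl's own z axis and vertical above 0.35 rad).
It fails at once if the robot touches the lid (contact force between any of the fingers, the arm and lid above 1 N).
It fails at once if the robot touches a walnut (contact force between any of the fingers, the arm and walnut_0 above 0.5 N or contact force between any of the fingers, the arm and walnut_1 above 0.5 N or contact force between any of the fingers, the arm and walnut_2 above 0.5 N).
It fails at once if another loose thing is pushed or lifted more than 25 mm (distance of any of mug, shot_glass, tumbler, mandarin, teaspoon from where it was at the start of the episode above 0.025 m).
It also fails if it takes over 72 s, if anything falls off the work surface, if the arm or the gripper's body presses on something with over 40 N, if the wrist force passes 120 N, or if a joint passes its speed limit or range.

## Working session

There is one attempt and no reset: what is moved stays moved. The work goes in short steps, Python scripts to look and compute and a tool call to move; the robot and the scene stay as the last step left them, time stands still between calls to the robot, and variables do not carry over. Pictures are saved under pics/ and viewed, at most 10 in all, crops included, and the job is handed in when it is done.

Besides the shell and the picture viewer there is one more tool, called after "Call:" in YAML: its name, and indented under it one key for each argument. step_arm: Moves the arm, as the interface text tells. Its arguments: {"type":"object","properties":{"deltas":{"type":"array","items":{"type":"number"}}},"required":["deltas"]}

```bash
mkdir -p pics; cat > h.py <<'E'
from plant import *
import numpy as np, cv2
def cam(n):
    p=camera_params(n); R=cv2.Rodrigues(np.array(p["rvec"],float))[0]; return np.array(p["mtx"]),R,np.array(p["tvec"],float).ravel()
def ray(n,u,v):
    K,R,t=cam(n); d=np.linalg.inv(K)@[u,v,1]; return -R.T@t, R.T@d
def onz(n,u,v,z):
    c,d=ray(n,u,v); return c+d*(z-c[2])/d[2]
def proj(n,P):
    K,R,t=cam(n); q=K@(R@np.array(P,float)+t); return q[:2]/q[2]
E
python3 - <<'E'
from h import *
a=capture("side");b=capture("top")
cv2.imwrite("pics/s0.png",a[:,:,::-1]);cv2.imwrite("pics/t0.png",b[:,:,::-1])
for n in("side","top"):
    K,R,t=cam(n);print(n,K.tolist(),(-R.T@t).round(),R[2].round(2))
print(get_obs())
E
```

```text
side [[412.29603885806466, 0.0, 251.53203385081318], [0.0, 412.29603885806466, 192.58234276838138], [0.0, 0.0, 1.0]] [  89. 1034.  625.] [ 0.46 -0.78 -0.41]
top [[429.90199169105836, 0.0, 253.22674453177999], [0.0, 429.90199169105836, 189.86461919013274], [0.0, 0.0, 1.0]] [ 536.   75. 1288.] [ 0.07  0.03 -1.  ]
{'time': 0.1, 'joint_positions': array([ 1.07202081e+00,  3.42616284e-01,  1.52492428e+00, -1.45398089e-05,
        1.27536861e+00, -1.45961975e-01]), 'dq': array([ 0.00057067,  0.00021678, -0.00331313,  0.00055433,  0.00040591,
        0.0005492 ]), 'tau': array([ 8.01401347e-04, -4.32008493e+01, -2.44692421e+01,  7.18557788e-02,
        5.27309580e-02, -7.23418270e-05]), 'tool_pos': array([181.18556266, 492.33087345, 201.43257583]), 'tcp_rot': array([-3.14028811e+00, -1.77724428e-04,  2.78878323e+00]), 'contact_force': array([ 0.19338292, -0.51221684,  0.29628193]), 'moment': array([-0.03328634,  0.03406942,  0.02163991]), 'finger_force': 0.0, 'grip_width': 91.72900452943472}
```

View pics/t0.png

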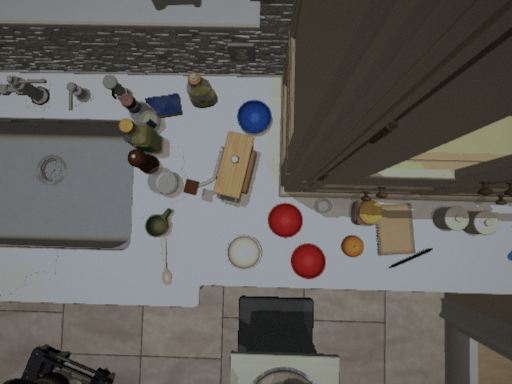

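View pics/s0.png

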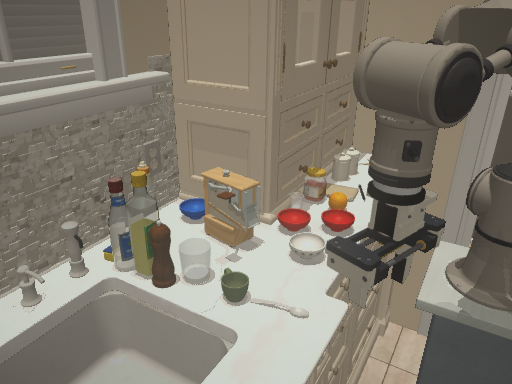

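Top view: the white bowl is at (244,252). The look-alikes are blue at (254,117) and red at (285,220) and (308,261). The white one fits the "white china" description. The dispenser cap is at about (235,165), its knob at (234,159) and the dark lever pad at (191,187). The mug is at (158,225), the tumbler at (166,182), the spoon at (166,265), the mandarin at (352,246) and the shot glass at about (323,205).

```bash
python3 - <<'E'
from h import *
b=cv2.imread("pics/t0.png"); a=cv2.imread("pics/s0.png")
c=cv2.resize(b[130:280,140:300],None,fx=3.7,fy=3.7,interpolation=cv2.INTER_CUBIC)
cv2.imwrite("pics/t0c.png",c)
d=cv2.resize(a[155:285,170:330],None,fx=4.6,fy=4.6,interpolation=cv2.INTER_CUBIC)
cv2.imwrite("pics/s0c.png",d)
hsv=cv2.cvtColor(b,cv2.COLOR_BGR2HSV)
# wood cap top
m=cv2.inRange(hsv,(8,70,120),(25,255,255)); m[:120]=0;m[215:]=0;m[:,:205]=0;m[:,270:]=0
cs=max(cv2.findContours(m,0,1)[0],key=cv2.contourArea);print("wood",cv2.contourArea(cs),cv2.minAreaRect(cs))
m=cv2.inRange(hsv,(0,60,0),(20,255,110)); m[:175]=0;m[200:]=0;m[:,:180]=0;m[:,203:]=0
cs=max(cv2.findContours(m,0,1)[0],key=cv2.contourArea);r=cv2.minAreaRect(cs);print("pad",cv2.contourArea(cs),r, onz("top",*r[0],195))
for n,u,v,z in(("bowl",244,252,46),("knob",234.5,159,207),("red1",285,220,46),("red2",308,261,46),("mug",155,226,52),("tumb",166,182,91),("spoon",167,277,5),("shot",323,205,59)):
    print(n,onz("top",u,v,z).round())
E
```

```text
wood 1564.5 ((233.4412078857422, 164.2353057861328), (26.19384765625, 63.301795959472656), 14.03624439239502)
pad 132.5 ((190.82354736328125, 186.70590209960938), (12.126781463623047, 12.611851692199707), 14.03624439239502) [618.42747426 262.71733027 195.        ]
bowl [446. 128.  46.]
knob [691. 152. 207.]
red1 [541.  13.  46.]
red2 [426. -55.  46.]
mug [513. 387.  52.]
tumb [638. 351.  91.]
spoon [363. 356.   5.]
shot [586. -94.  59.]
```

View pics/t0c.png

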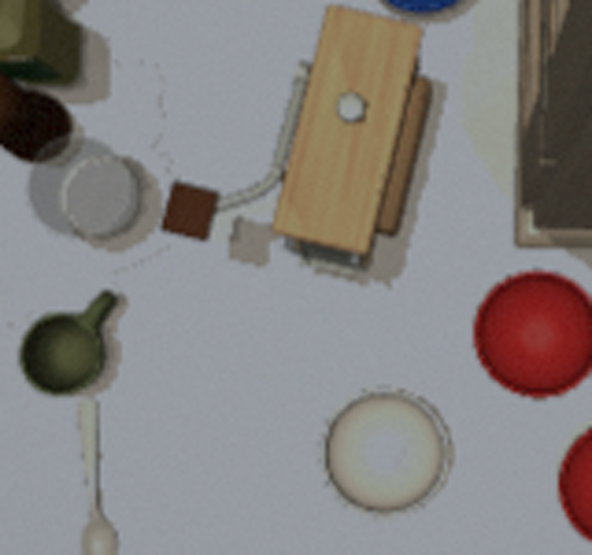

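View pics/s0c.png

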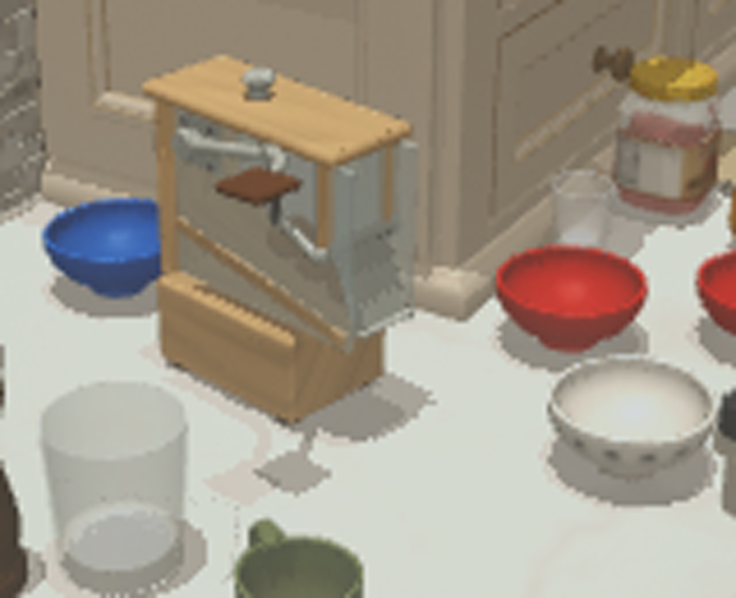

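The crops confirm it: the white bowl with a foot pattern is at (244,252) in the top view, with the two red ones to its right. In the side crop, the base's front-bottom corners are at about (293,420) and (383,375), and the pad is at (258,185).

```bash
python3 - <<'E'
from h import *
b=cv2.imread("pics/t0.png");a=cv2.imread("pics/s0.png")
hsv=cv2.cvtColor(b,cv2.COLOR_BGR2HSV)
m=cv2.inRange(hsv,(8,70,120),(25,255,255)); m[:120]=0;m[215:]=0;m[:,:205]=0;m[:,270:]=0
# cap corners from crop
P=[onz("top",140+u/3.7,130+v/3.7,191)[:2] for u,v in((330,5),(423,27),(369,256),(274,235))]
print("cap corners",np.round(P),"len",np.linalg.norm(P[1]-P[2]),np.linalg.norm(P[0]-P[3]),"wid",np.linalg.norm(P[0]-P[1]),np.linalg.norm(P[2]-P[3]))
ax=(P[0]+P[1]-P[2]-P[3]);yaw=np.arctan2(ax[1],ax[0]);print("yaw",np.degrees(yaw))
F=[onz("side",170+u/4.6,155+v/4.6,0)[:2] for u,v in((293,420),(383,375),(160,355))]
print("base bottom",np.round(F),np.linalg.norm(F[0]-F[1])); e=F[0]-F[1];print("yaw front edge",np.degrees(np.arctan2(-e[0],e[1])),"side edge",np.degrees(np.arctan2(*(F[2]-F[0])[::-1])))
# pad: two-view triangulation
c1,d1=ray("top",190.8,186.7);c2,d2=ray("side",170+258/4.6,155+185/4.6)
A=np.stack([d1,-d2],1);s=np.linalg.lstsq(A,c2-c1,rcond=None)[0];print("pad tri",c1+d1*s[0],c2+d2*s[1])
ex=np.array([np.cos(yaw),np.sin(yaw)]);ey=np.array([-ex[1],ex[0]])
pad=onz("top",190.8,186.7,195)[:2]
O1=pad+95*ex-92*ey; fm=(F[0]+F[1])/2; O2=fm+70*ex; 
cc=np.mean(P,0)
print("origin from pad",O1,"from base",O2,"cap centre in frame",(cc-O1)@ex,(cc-O1)@ey)
# bowl both views
m=cv2.inRange(hsv,(0,20,100),(40,90,255)).copy()
x=cv2.cvtColor(b,cv2.COLOR_BGR2GRAY)
cir=cv2.HoughCircles(cv2.GaussianBlur(x[220:285,205:285],(3,3),0),cv2.HOUGH_GRADIENT,1,50,param1=80,param2=12,minRadius=13,maxRadius=20);print(cir+np.array([205,220,0]))
print("bowl top",onz("top",140+386/3.7,130+452/3.7,46),"side",onz("side",170+632/4.6,155+411/4.6,46))
for O in(O1,O2):print("spot",O-122*ex)
E
```

```text
cap corners [[765. 169.]
 [751. 104.]
 [590. 137.]
 [603. 203.]] len 164.1756469529139 165.5619432980612 wid 66.9495782605414 67.49676065802306
yaw -11.669120905054882
base bottom [[639. 194.]
 [619. 118.]
 [757. 173.]] 78.6248399484668
yaw front edge -14.525355210044262 side edge -10.264866664390507
pad tri [618.62074101 263.1886577  192.61266269] [616.22222759 261.78787733 192.19141196]
origin from pad [692.86972801 153.46517787] from base [697.80028675 141.96343432] cap centre in frame -15.399812849492587 -3.444880258286212
[[[243.5        251.5         14.10000038]]]
bowl top [445.3812536  127.20141024  46.        ] side [437.0175284  144.71138235  46.        ]
spot [573.39122902 178.14083952]
spot [578.32178775 166.63909597]
```

```bash
python3 - <<'E'
from h import *
b=cv2.imread("pics/t0.png");a=cv2.imread("pics/s0.png")
def red(im):
    h=cv2.cvtColor(im,cv2.COLOR_BGR2HSV);m=cv2.inRange(h,(0,150,60),(6,255,255))|cv2.inRange(h,(172,150,60),(180,255,255))
    return [cv2.boundingRect(c) for c in cv2.findContours(m,0,1)[0] if cv2.contourArea(c)>200]
print(red(b),red(a))
t=np.linspace(0,6.283,90)
def circ(n,x,y,z,r):
    q=np.array([proj(n,(x+r*np.cos(k),y+r*np.sin(k),z)) for k in t]);return q.min(0).round(1),q.max(0).round(1)
for nm,(x,y) in dict(top=(445,127),side=(437,145)).items():
    print(nm,"in top",circ("top",x,y,46,50.5),"in side",circ("side",x,y,46,50.5))
x=(541,13);print("red1",circ("top",*x,46,50.5),circ("side",*x,46,50.5))
x=(426,-55);print("red2",circ("top",*x,46,50.5),circ("side",*x,46,50.5))
for im,w,n in((b,(205,285,220,285),"t"),(a,(280,335,225,270),"s")):
    h=cv2.cvtColor(im,cv2.COLOR_BGR2HSV);s=h[w[2]:w[3],w[0]:w[1]]
    r=(w[3]-w[2])//2
    print(n,[tuple(p) for p in s[(252-220) if n=="t" else (245-225),::2].tolist()])
E
```

```text
[(291, 244, 34, 35), (268, 204, 34, 33)] [(322, 209, 33, 20), (278, 209, 32, 16)]
top in top (array([226.8, 234.6]), array([262. , 270.1])) in side (array([288.6, 231.3]), array([326.2, 250.7]))
side in top (array([220.5, 237.2]), array([255.6, 272.7])) in side (array([288.3, 234.8]), array([326.6, 254.9]))
red1 (array([267.4, 202.3]), array([302.5, 237.5])) (array([276.6, 207.8]), array([310.1, 223.3]))
red2 (array([290.2, 243.1]), array([325.7, 278.8])) (array([320.5, 208.2]), array([354.4, 223.8]))
t [(106, 18, 159), (108, 16, 161), (106, 17, 163), (112, 18, 160), (106, 17, 163), (109, 17, 162), (105, 19, 162), (109, 17, 162), (106, 18, 160), (106, 17, 161), (107, 15, 157), (68, 7, 139), (21, 33, 124), (23, 28, 147), (39, 23, 154), (45, 13, 155), (66, 8, 155), (103, 14, 160), (109, 17, 163), (109, 17, 161), (106, 17, 161), (106, 18, 160), (105, 7, 150), (69, 11, 156), (50, 10, 155), (41, 18, 153), (26, 26, 146), (22, 24, 119), (19, 31, 131), (105, 19, 163), (108, 16, 161), (108, 16, 161), (109, 17, 161), (106, 17, 162), (108, 19, 160), (108, 19, 163), (105, 19, 162), (106, 18, 160), (108, 16, 162), (109, 17, 163)]
s [(45, 12, 217), (45, 12, 217), (45, 12, 217), (45, 12, 217), (45, 12, 217), (23, 29, 143), (30, 16, 210), (21, 25, 206), (25, 20, 212), (35, 15, 214), (42, 15, 217), (44, 13, 217), (50, 7, 216), (83, 5, 216), (95, 7, 217), (68, 5, 216), (42, 12, 216), (39, 17, 216), (30, 17, 212), (21, 24, 212), (21, 25, 207), (21, 27, 186), (28, 21, 208), (36, 13, 101), (24, 19, 66), (18, 20, 65), (30, 7, 72), (30, 7, 74)]
```

```bash
python3 - <<'E'
from h import *
yaw=np.radians(-11.7);ex=np.array([np.cos(yaw),np.sin(yaw)]);ey=np.array([-ex[1],ex[0]])
O=np.array([692.5,151.5])
W=lambda x,y,z:(*(O+x*ex+y*ey),z)
a=cv2.imread("pics/s0.png")
for n,p in dict(FL=(-70,43,0),FR=(-70,-43,0),FLt=(-70,43,64),FRt=(-70,-43,64),pad=(-95,92,195)).items():
    s=proj("side",W(*p));print(n,np.round(W(*p)),"side crop",((s-[170,155])*4.6).round(),"topcrop",((proj("top",W(*p))-[140,130])*3.7).round())
print("spot",W(-122,0,0),"padW",W(-95,92,195))
E
```

```text
FL [633. 208.   0.] side crop [290. 433.] topcrop [296. 213.]
FR [615. 124.   0.] side crop [384. 380.] topcrop [399. 237.]
FLt [633. 208.  64.] side crop [289. 342.] topcrop [288. 207.]
FRt [615. 124.  64.] side crop [386. 292.] topcrop [396. 232.]
pad [618. 261. 195.] side crop [256. 179.] topcrop [191. 210.]
spot (np.float64(573.0348171041446), np.float64(176.24005003349453), 0) padW (np.float64(618.1302641637313), np.float64(260.85329163607116), 195)
```

Call:
step_arm:
  deltas: [18.4,-39.4,0,2.5,60,18.4,-39.4,0,2.5,60,18.4,-39.4,0,2.5,60,18.4,-39.4,0,2.5,60,18.4,-39.4,0,2.5,60,18.4,-39.4,0,2.5,60,18.4,-39.4,0,2.5,60,18.4,-39.4,0,2.5,60,18.4,-39.4,0,2.5,60,18.4,-39.4,0,2.5,60]

```text
time: 1.35
tool_pos: [365.6, 97.3, 201.9]
tcp_rot: [3.141, -0.0, -3.057]
contact_force: [-0.1, 0.0, -1.1]
grip_width: 59.7
finger_force: 0.0
```

Call:
step_arm:
  deltas: [0,0,0,0,60,0,0,-25,0,60,0,0,-25,0,60,0,0,-25,0,60,0,0,-25,0,60,0,0,-25,0,60,0,0,-25,0,60,0,0,-20,0,60,0,0,-15,0,60,0,0,0,0,60]

```text
time: 2.6
tool_pos: [364.1, 99.4, 16.3]
tcp_rot: [3.141, -0.003, -3.058]
contact_force: [-0.3, -0.3, -0.2]
grip_width: 60.0
finger_force: 0.0
```

Call:
step_arm:
  deltas: [0,6,0,0,60,3,6,0,0,60,6,6,0,0,60,6,6,0,0,60,6,0,0,0,60,6,0,0,0,60,4,1.5,0,0,60,4,1.5,0,0,60,4,1.5,0,0,60,4,1.5,0,0,60]

```text
time: 3.85
tool_pos: [408.4, 128.8, 17.0]
tcp_rot: [3.141, -0.0, -3.058]
contact_force: [-1.3, -0.7, 1.3]
grip_width: 59.8
finger_force: 0.6
```

Call:
step_arm:
  deltas: [4.5,1.7,0,0,60,5,1.8,0,0,60,5,1.8,0,0,60,5,1.8,0,0,60,5,1.8,0,0,60,5,1.8,0,0,60,5,1.8,0,0,60,5,1.8,0,0,60,4,1.5,0,0,60,3,1,0,0,60]

```text
time: 5.1
tool_pos: [455.1, 145.6, 17.0]
tcp_rot: [3.141, -0.0, -3.058]
contact_force: [-2.1, -0.8, -0.1]
grip_width: 60.0
finger_force: 0.6
```

```bash
python3 - <<'E'
from h import *
b=capture("top");a=capture("side")
cv2.imwrite("pics/m1.png",np.hstack([cv2.resize(b[130:280,140:300],None,fx=2.4,fy=2.4,interpolation=2),cv2.resize(a[145:295,170:330],None,fx=2.4,fy=2.4,interpolation=2)])[:,:,::-1])
print(get_obs()["tool_pos"],get_obs()["contact_force"])
E
```

```text
[455.3035197  145.61616942  17.05314221] [-0.191461    0.87292217 -0.6939371 ]
```

View pics/m1.png

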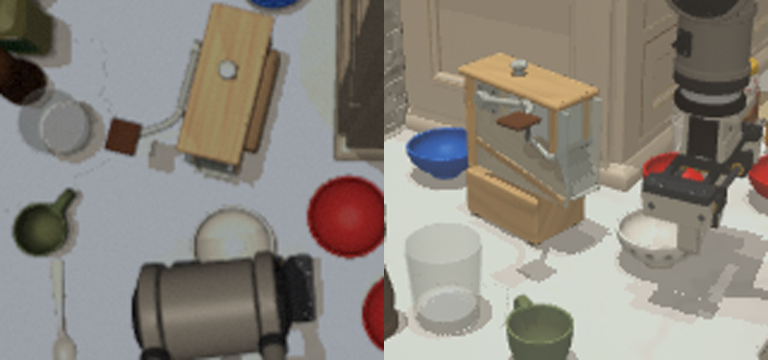

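The top crop shows the bowl held between the fingers, its centre near (238,234) in the full image. The dispenser is undisturbed and there is clear space ahead. I'll keep pushing.

Call:
step_arm:
  deltas: [4,1.5,0,0,60,5,1.9,0,0,60,5,1.9,0,0,60,5,1.9,0,0,60,5,1.9,0,0,60,5,1.9,0,0,60,5,1.9,0,0,60,5,1.9,0,0,60,5,1.9,0,0,60,4,1.5,0,0,60]

```text
time: 6.45
tool_pos: [503.2, 163.8, 17.0]
tcp_rot: [3.141, 0.0, -3.058]
contact_force: [-1.4, -0.9, 0.6]
grip_width: 59.8
finger_force: 0.6
```

Call:
step_arm:
  deltas: [3,1.2,0,0,60,2.5,1,0,0,60,2.5,1,0,0,60,2.5,1,0,0,60,2,0.8,0,0,60,2,0.8,0,0,60,2,0.8,0,0,60,1,0.4,0,0,60,0,0,0,0,60,0,0,0,0,60]

```text
time: 7.7
tool_pos: [520.5, 170.7, 17.1]
tcp_rot: [3.141, 0.0, -3.058]
contact_force: [-0.8, 0.1, -0.2]
grip_width: 60.0
finger_force: 0.3
```

```bash
python3 - <<'E'
from h import *
b=capture("top");a=capture("side")
cv2.imwrite("pics/m2.png",np.hstack([cv2.resize(b[150:250,190:300],None,fx=3.6,fy=3.6,interpolation=2),cv2.resize(a[175:275,210:320],None,fx=3.6,fy=3.6,interpolation=2)])[:,:,::-1])
print(get_obs()["tool_pos"],get_obs()["contact_force"])
E
```

```text
[520.43161258 170.705848    17.06381147] [-0.24703213 -0.60808738  0.09256457]
```

View pics/m2.png

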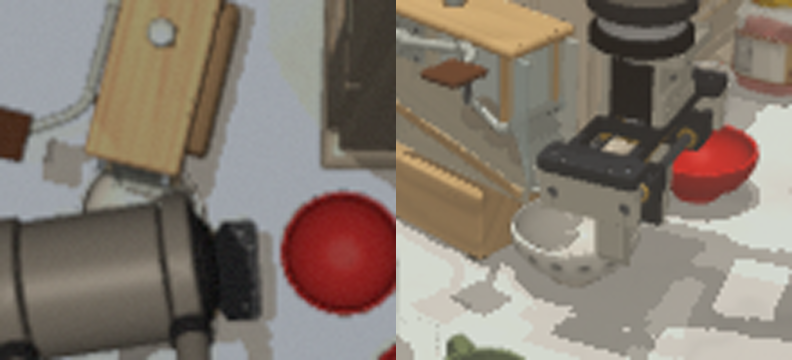

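The side crop shows the bowl's rim almost at the base's front, with no contact force yet. I'll creep forward.

Call:
step_arm:
  deltas: [1,0.3,0,0,60,1,0.3,0,0,60,1,0.3,0,0,60,1,0.3,0,0,60,1,0.3,0,0,60,0,0,0,0,60,0,0,0,0,60,0,0,0,0,60,0,0,0,0,60,0,0,0,0,60]

```text
time: 9.05
tool_pos: [525.4, 172.2, 17.1]
tcp_rot: [3.141, 0.0, -3.058]
contact_force: [0.1, -0.3, -0.6]
grip_width: 60.0
finger_force: 0.3
```

Call:
step_arm:
  deltas: [1,0.3,0,0,60,1,0.3,0,0,60,1,0.3,0,0,60,1,0.3,0,0,60,1,0.3,0,0,60,0,0,0,0,60,0,0,0,0,60,0,0,0,0,60,0,0,0,0,60,0,0,0,0,60]

```text
time: 10.3
tool_pos: [530.4, 173.7, 17.0]
tcp_rot: [3.142, -0.0, -3.058]
contact_force: [-1.5, 0.5, 0.4]
grip_width: 59.9
finger_force: 0.5
```

Call:
step_arm:
  deltas: [1,0,0,0,60,1,0,0,0,60,1,0,0,0,60,1,0,0,0,60,0,0,0,0,60,0,0,0,0,60,0,0,0,0,60,0,0,0,0,60,0,0,0,0,60,0,0,0,0,60]

```text
time: 11.55
tool_pos: [531.4, 173.5, 16.5]
tcp_rot: [-3.141, -0.006, -3.058]
contact_force: [-9.7, -1.2, 3.9]
grip_width: 60.2
finger_force: 4.8
```

```bash
python3 - <<'E'
from h import *
b=capture("top");a=capture("side")
cv2.imwrite("pics/m3.png",np.hstack([cv2.resize(b[170:230,200:270],None,fx=5.6,fy=5.6,interpolation=2),cv2.resize(a[200:260,220:290],None,fx=5.6,fy=5.6,interpolation=2)])[:,:,::-1])
o=get_obs();print(o["tool_pos"],o["contact_force"])
E
```

```text
[531.38856433 173.45686179  16.50798387] [-10.24587503  -0.55878799   4.73521886]
```

View pics/m3.png

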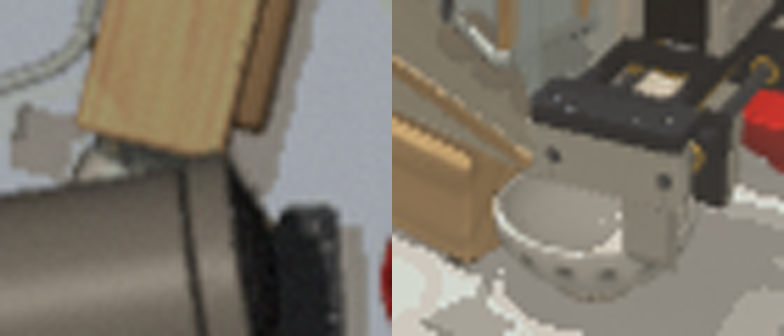

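Contact force has risen to 10 N: the bowl stands against the base. I'll back off and raise.

Call:
step_arm:
  deltas: [-2,0,0,0,60,-2,0,0,0,60,-2,0,0,0,60,-4,0,0,0,60,-10,-1,0,0,60,-15,-1,0,0,60,-20,-2,0,0,60,-25,-2,0,0,60,-20,0,0,0,60,0,0,20,0,60]

```text
time: 12.9
tool_pos: [431.1, 167.3, 36.3]
tcp_rot: [-3.141, -0.004, -3.058]
contact_force: [0.8, 0.7, -0.0]
grip_width: 60.0
finger_force: 0.0
```

Call:
step_arm:
  deltas: [0,0,40,0,0,0,0,50,0,0,0,0,50,0,0,0,0,50,0,0,0,0,25,-4,0,0,30,0,-4,0,0,30,0,-4,0,0,30,0,-4,0,0,0,0,0,0,0,0,0,0,0]

```text
time: 14.15
tool_pos: [434.0, 257.2, 251.9]
tcp_rot: [-3.141, -0.0, 2.947]
contact_force: [0.2, -1.0, -1.0]
grip_width: 0.4
finger_force: 0.0
```

```bash
python3 - <<'E'
from h import *
b=capture("top");a=capture("side")
cv2.imwrite("pics/m4.png",np.hstack([cv2.resize(b[150:250,175:285],None,fx=3.6,fy=3.6,interpolation=2),cv2.resize(a[165:265,200:310],None,fx=3.6,fy=3.6,interpolation=2)])[:,:,::-1])
o=get_obs();print(o["time"],o["tool_pos"],o["tcp_rot"],o["contact_force"])
E
```

```text
14.25 [434.27921512 256.87703337 252.04512174] [-3.14137682e+00  2.76412822e-05  2.94561941e+00] [0.10655112 0.00858434 0.61581492]
```

View pics/m4.png

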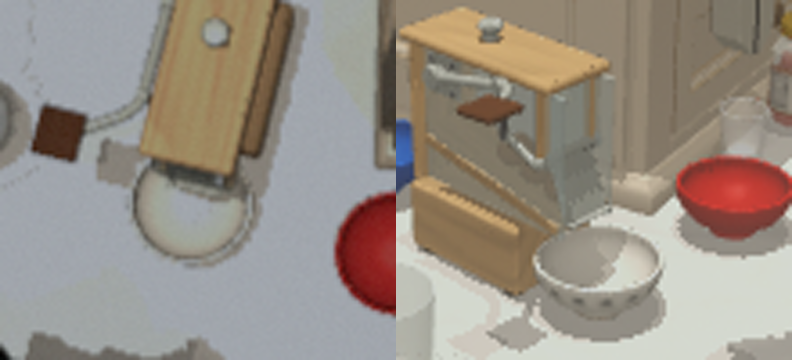

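The top crop shows the bowl under the mouth, its rim spanning columns 131–252 with its bottom at row 262. The side crop shows it upright against the base. I'll check the distance from the spot numerically.

```bash
python3 - <<'E'
from h import *
yaw=np.radians(-11.7);ex=np.array([np.cos(yaw),np.sin(yaw)]);ey=np.array([-ex[1],ex[0]])
p=onz("top",228.2,205.2,46);print("bowl",p)
for O in((692.5,151.5),(696,151)):
    d=p[:2]-np.array(O);print("in dispenser frame",d@ex,d@ey)
b=cv2.cvtColor(capture("top"),cv2.COLOR_RGB2HSV)
m=cv2.inRange(b,(0,60,0),(20,255,110)); m[:175]=0;m[200:]=0;m[:,:180]=0;m[:,203:]=0
c=max(cv2.findContours(m,0,1)[0],key=cv2.contourArea);r=cv2.minAreaRect(c);print("pad",r,onz("top",*r[0],195),onz("top",*r[0],192.5))
print(get_obs()["tool_pos"])
E
```

```text
bowl [578.77788757 177.77372077  46.        ]
in dispenser frame -116.68726333967666 2.6664270983614475
in dispenser frame -120.21593682453111 2.446282969924538
pad ((190.82354736328125, 186.70590209960938), (12.12678050994873, 12.611851692199707), 14.03624439239502) [618.42747426 262.71733027 195.        ] [618.61559535 263.14683774 192.5       ]
[434.39615286 256.90892767 252.12232434]
```

The bowl is within about 5 mm of the spot. Next, above the pad.

Call:
step_arm:
  deltas: [20,1,0,0,0,35,1.5,0,0,0,40,1.5,0,0,0,40,1.5,0,0,0,35,1,0,0,0,15.5,0.5,0,0,0,0,0,-15,0,0,0,0,-15,0,0,0,0,-12,0,0,0,0,0,0,0]

```text
time: 15.55
tool_pos: [618.8, 264.6, 208.8]
tcp_rot: [-3.14, -0.002, 2.946]
contact_force: [0.7, 0.5, 1.2]
grip_width: 0.8
finger_force: 0.0
```

Call:
step_arm:
  deltas: [0,0,-3,0,0,0,0,-3,0,0,0,0,-3,0,0,0,0,-3,0,0,0,0,-3,0,0,0,0,-3,0,0,0,0,0,0,0,0,0,0,0,0,0,0,0,0,0,0,0,0,0,0]

```text
time: 16.8
tool_pos: [619.9, 264.7, 192.2]
tcp_rot: [3.141, 0.0, 2.946]
contact_force: [0.1, -0.6, 0.2]
grip_width: 0.2
finger_force: 0.0
```

Call:
step_arm:
  deltas: [0,0,-3,0,0,0,0,-3,0,0,0,0,-3,0,0,0,0,-3,0,0,0,0,0,0,0,0,0,0,0,0,0,0,0,0,0,0,0,0,0,0,0,0,0,0,0,0,0,0,0,0]

```text
time: 18.05
tool_pos: [619.9, 264.7, 180.1]
tcp_rot: [3.142, 0.0, 2.946]
contact_force: [0.6, -0.1, -0.3]
grip_width: 0.5
finger_force: 0.0
```

```bash
python3 - <<'E'
from h import *
a=capture("side");b=capture("top")
cv2.imwrite("pics/m5.png",np.hstack([cv2.resize(b[150:250,165:265],None,fx=3.9,fy=3.9,interpolation=2),cv2.resize(a[155:255,190:290],None,fx=3.9,fy=3.9,interpolation=2)])[:,:,::-1])
o=get_obs();print(o["time"],o["tool_pos"],o["contact_force"],o["moment"])
E
```

```text
18.15 [619.90298859 264.70315051 180.02502319] [-0.40900384  0.56583509 -0.33531669] [ 0.04369918  0.02325996 -0.02206349]
```

View pics/m5.png

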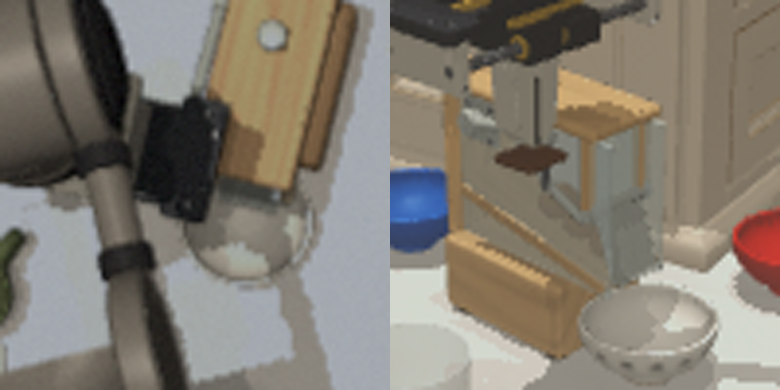

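```bash
python3 - <<'E'
from h import *
for P in((620,264.7,180),(620,264.7,195),(619.5,263,195),(619.5,263,183)):
    print(P,((proj("side",P)-[190,155])*3.9).round(), proj("side",P).round(1))
for n in("s0","now"):
    a=cv2.imread("pics/s0.png") if n=="s0" else capture("side")[:,:,::-1].copy()
    h=cv2.cvtColor(a,cv2.COLOR_BGR2HSV);m=cv2.inRange(h,(0,100,30),(14,255,130))[180:215,210:245]
    c=max(cv2.findContours(m,0,1)[0],key=cv2.contourArea);print(n,np.array(cv2.boundingRect(c))+[210,180,0,0],cv2.contourArea(c),cv2.minAreaRect(c))
E
```

```text
(620, 264.7, 180) [134. 174.] [224.3 199.7]
(620, 264.7, 195) [133. 153.] [224.2 194.3]
(619.5, 263, 195) [135. 152.] [224.7 194.1]
(619.5, 263, 183) [136. 169.] [224.8 198.4]
s0 [217 192  18   7] 65.5 ((15.5, 15.0), (6.0, 17.0), 90.0)
now [217 193  18   6] 51.0 ((15.5, 15.5), (5.0, 17.0), 90.0)
```

```bash
python3 - <<'E'
from h import *
s0=cv2.imread("pics/s0.png").astype(int); a=capture("side")[:,:,::-1].astype(int)
d=np.abs(a-s0).max(2)>30
for c in range(212,240,2):
    r=np.where(d[150:220,c])[0];r=r[r<60]; print(c, "lowest changed", 150+r.max() if len(r) else None, end="; ")
print()
print("col225 now",[tuple(p) for p in a[184:204,225].tolist()]); print("s0",[tuple(p) for p in s0[184:204,225].tolist()])
q=camera_params("wrist");w=capture("wrist");np.save("w1.npy",w);cv2.imwrite("pics/w1.png",w[:,:,::-1])
R=cv2.Rodrigues(np.array(q["rvec"],float))[0];C=-R.T@np.array(q["tvec"],float).ravel();print("wrist cam",C,R.round(2).tolist(),q["mtx"])
h=cv2.cvtColor(w,cv2.COLOR_RGB2HSV);m=cv2.inRange(h,(0,90,20),(16,255,140))
for c in cv2.findContours(m,0,1)[0]:
    if cv2.contourArea(c)>60: print("brown",cv2.contourArea(c),cv2.boundingRect(c),h[int(c[:,0,1].mean()),int(c[:,0,0].mean())])
for n,P in dict(side=[(620+x,264.7+y,180) for x in(-10,10) for y in(-19,19)]).items(): print([proj(n,p).round(1).tolist() for p in P])
E
```

```text
212 lowest changed 172; 214 lowest changed 172; 216 lowest changed 179; 218 lowest changed 195; 220 lowest changed 195; 222 lowest changed 196; 224 lowest changed 197; 226 lowest changed 197; 228 lowest changed 196; 230 lowest changed 195; 232 lowest changed 194; 234 lowest changed 205; 236 lowest changed 208; 238 lowest changed 209; 
col225 now [(103, 117, 123), (103, 117, 123), (102, 117, 122), (103, 117, 123), (103, 117, 123), (103, 118, 123), (103, 117, 122), (100, 114, 119), (67, 80, 92), (44, 55, 72), (41, 52, 70), (41, 52, 70), (40, 52, 70), (41, 54, 74), (42, 54, 74), (53, 66, 81), (97, 114, 122), (100, 118, 125), (100, 117, 124), (100, 117, 125)]
s0 [(72, 103, 128), (106, 120, 125), (132, 145, 145), (163, 175, 176), (132, 143, 143), (105, 115, 116), (121, 129, 128), (79, 100, 128), (55, 77, 115), (54, 76, 113), (53, 75, 112), (53, 76, 111), (53, 76, 112), (52, 73, 109), (48, 66, 94), (55, 70, 85), (99, 115, 124), (101, 119, 126), (101, 118, 126), (101, 118, 127)]
wrist cam [546.80595404 278.82949591 363.32012342] [[0.19, 0.98, 0.0], [0.94, -0.19, 0.28], [0.27, -0.05, -0.96]] [[297.31863964   0.         255.30018032]
 [  0.         297.31863964 193.19810299]
 [  0.           0.           1.        ]]
brown 869.5 (221, 210, 54, 28) [ 11 182  59]
brown 1252.5 (82, 209, 97, 49) [ 16 138 135]
brown 2268.0 (373, 194, 78, 61) [ 11 197  48]
brown 839.5 (188, 181, 24, 54) [ 16 139 125]
brown 359.5 (26, 126, 39, 69) [  1 239 191]
brown 154.5 (57, 124, 27, 64) [  1 239 212]
brown 225.0 (12, 63, 19, 63) [  1 213 208]
[[231.8, 197.9], [223.3, 203.5], [225.2, 196.1], [216.6, 201.6]]
```

View pics/w1.png

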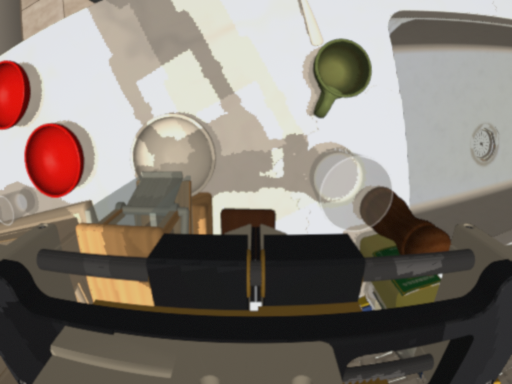

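The wrist view shows the brown pad at columns 221–275, rows 210–238, with the fingertips centred over it at column 255. The pad hasn't moved in the side view and I read no force, so I'll keep descending in small steps and watch the force.

Call:
step_arm:
  deltas: [0,0,-2,0,0,0,0,-2,0,0,0,0,-2,0,0,0,0,-2,0,0,0,0,0,0,0,0,0,0,0,0,0,0,0,0,0,0,0,0,0,0,0,0,0,0,0,0,0,0,0,0]

```text
time: 19.55
tool_pos: [619.9, 264.7, 172.1]
tcp_rot: [3.142, 0.0, 2.946]
contact_force: [0.3, 0.2, 0.2]
grip_width: 0.6
finger_force: 0.0
```

```bash
cat > pr.py <<'E'
from h import *
s0=cv2.imread("pics/s0.png").astype(int)
a=capture("side")[:,:,::-1].astype(int)
for c in (221,225,229): print(c,"R now",a[182:210,c,2].tolist(),"s0",s0[182:210,c,2].tolist())
f=np.mean([(capture("top"),get_obs()["contact_force"])[1] for _ in range(6)],0)
print(get_obs()["time"],get_obs()["tool_pos"].round(1),"F",f.round(2))
E
python3 pr.py
```

```text
221 R now [124, 125, 124, 124, 124, 124, 124, 124, 125, 124, 113, 99, 73, 70, 74, 70, 107, 124, 126, 126, 129, 128, 128, 127, 126, 126, 127, 124] s0 [151, 117, 127, 128, 168, 161, 117, 120, 130, 130, 129, 113, 112, 112, 105, 83, 110, 126, 127, 128, 130, 129, 129, 128, 127, 127, 129, 125]
225 R now [123, 122, 122, 122, 122, 123, 122, 122, 123, 123, 122, 123, 119, 83, 70, 74, 74, 81, 122, 125, 124, 125, 125, 127, 126, 128, 127, 126] s0 [197, 173, 128, 125, 145, 176, 143, 116, 128, 128, 115, 113, 112, 111, 112, 109, 94, 85, 124, 126, 126, 127, 127, 128, 127, 130, 129, 128]
229 R now [122, 121, 122, 121, 123, 122, 122, 122, 121, 122, 121, 122, 99, 73, 73, 70, 65, 67, 68, 65, 67, 76, 110, 115, 116, 115, 113, 114] s0 [198, 201, 186, 155, 149, 177, 167, 145, 157, 179, 133, 114, 114, 114, 106, 84, 70, 71, 71, 70, 72, 79, 112, 118, 117, 117, 115, 116]
19.9 [619.9 264.7 172. ] F [-0.06 -0.26 -0.05]
```

The fingertip edge moved down 3 px and now covers the pad's far part, so the tips are above the pad and haven't touched it yet. I'll continue.

Call:
step_arm:
  deltas: [0,0,-2,0,0,0,0,-2,0,0,0,0,-2,0,0,0,0,-2,0,0,0,0,0,0,0,0,0,0,0,0,0,0,0,0,0,0,0,0,0,0,0,0,0,0,0,0,0,0,0,0]

```text
time: 21.15
tool_pos: [620.0, 264.7, 164.1]
tcp_rot: [3.141, 0.0, 2.946]
contact_force: [-0.3, 0.6, 0.7]
grip_width: 0.2
finger_force: 0.4
```

```bash
python3 pr.py
```

```text
221 R now [124, 124, 123, 124, 124, 124, 124, 125, 123, 124, 124, 124, 124, 109, 98, 72, 73, 74, 80, 123, 128, 126, 127, 126, 125, 126, 127, 123] s0 [151, 117, 127, 128, 168, 161, 117, 120, 130, 130, 129, 113, 112, 112, 105, 83, 110, 126, 127, 128, 130, 129, 129, 128, 127, 127, 129, 125]
225 R now [122, 122, 122, 122, 122, 122, 122, 122, 122, 122, 122, 122, 123, 123, 123, 116, 84, 71, 74, 72, 107, 124, 125, 126, 126, 128, 127, 127] s0 [197, 173, 128, 125, 145, 176, 143, 116, 128, 128, 115, 113, 112, 111, 112, 109, 94, 85, 124, 126, 126, 127, 127, 128, 127, 130, 129, 128]
229 R now [121, 122, 122, 122, 122, 122, 122, 121, 122, 122, 122, 122, 122, 122, 122, 98, 74, 73, 71, 65, 65, 66, 70, 111, 114, 114, 117, 117] s0 [198, 201, 186, 155, 149, 177, 167, 145, 157, 179, 133, 114, 114, 114, 106, 84, 70, 71, 71, 70, 72, 79, 112, 118, 117, 117, 115, 116]
21.5 [619.9 264.7 164.1] F [0.03 0.39 0.95]
```

Contact: the pad's lower edge moved down 2 px and the force is rising. I'll press on.

Call:
step_arm:
  deltas: [0,0,-2.5,0,0,0,0,-2.5,0,0,0,0,-2.5,0,0,0,0,-2.5,0,0,0,0,-2.5,0,0,0,0,-2.5,0,0,0,0,-2.5,0,0,0,0,-2.5,0,0,0,0,0,0,0,0,0,0,0,0]

```text
time: 22.75
tool_pos: [620.1, 264.6, 144.0]
tcp_rot: [3.142, 0.0, 2.946]
contact_force: [-1.4, 0.7, 1.4]
grip_width: 0.4
finger_force: 1.0
```

```bash
cat > pr2.py <<'E'
from h import *
h=cv2.cvtColor(capture("side"),cv2.COLOR_RGB2HSV);m=cv2.inRange(h,(0,75,20),(16,255,130))[185:235,210:240]
c=max(cv2.findContours(m,0,1)[0],key=cv2.contourArea);print("brown",np.array(cv2.boundingRect(c))+[210,185,0,0],cv2.contourArea(c))
f=np.mean([(capture("top"),get_obs()["contact_force"])[1] for _ in range(4)],0)
print(get_obs()["time"],get_obs()["tool_pos"].round(1),"F",f.round(2),get_obs()["moment"].round(2))
E
python3 pr2.py
```

```text
brown [218 203  18   8] 59.5
23.0 [620.1 264.6 144.1] F [-1.48  1.12  1.42] [0.08 0.24 0.  ]
```

Call:
step_arm:
  deltas: [0,0,-2,0,0,0,0,-2,0,0,0,0,-2,0,0,0,0,-2,0,0,0,0,-2,0,0,0,0,-2,0,0,0,0,-2,0,0,0,0,-2,0,0,0,0,0,0,0,0,0,0,0,0]

```text
time: 24.25
tool_pos: [620.2, 264.6, 128.2]
tcp_rot: [3.141, 0.001, 2.946]
contact_force: [1.4, 0.2, 4.6]
grip_width: 0.1
finger_force: 1.7
```

```bash
python3 pr2.py
```

```text
brown [217 209  18  10] 72.0
24.5 [620.  264.7 128.2] F [ 1.66 -0.09  4.37] [-0.12 -0.27 -0.02]
```

Call:
step_arm:
  deltas: [0,0,-1,0,0,0,0,-1,0,0,0,0,-1,0,0,0,0,0,0,0,0,0,0,0,0,0,0,0,0,0,0,0,0,0,0,0,0,0,0,0,0,0,0,0,0,0,0,0,0,0]

```text
time: 25.75
tool_pos: [619.8, 264.7, 125.0]
tcp_rot: [3.142, -0.0, 2.946]
contact_force: [0.4, -0.6, 4.6]
grip_width: 0.5
finger_force: 1.8
```

```bash
python3 pr2.py; python3 - <<'E'
from h import *
# bowl interior: brown walnuts in top / wrist view
h=cv2.cvtColor(capture("top"),cv2.COLOR_RGB2HSV);m=cv2.inRange(h,(5,80,30),(25,255,255))[190:232,205:255]
for c in cv2.findContours(m,0,1)[0]:
    if cv2.contourArea(c)>8:print("top",np.array(cv2.boundingRect(c))+[205,190,0,0],cv2.contourArea(c))
w=capture("wrist");np.save("w2.npy",w);h=cv2.cvtColor(w,cv2.COLOR_RGB2HSV);m=cv2.inRange(h,(5,80,30),(25,255,255))[90:260,60:300]
for c in cv2.findContours(m,0,1)[0]:
    if cv2.contourArea(c)>40:print("wrist",np.array(cv2.boundingRect(c))+[60,90,0,0],cv2.contourArea(c))
E
```

```text
brown [217 209  18  11] 73.5
26.0 [619.9 264.7 125. ] F [0.66 0.13 3.93] [ 0.03 -0.12  0.05]
top [221 213  11   8] 44.5
top [223 190  25   9] 118.0
wrist [260 249   6  11] 48.0
wrist [246 249   6  11] 48.5
wrist [142 237  18  21] 111.5
wrist [ 70 233  24  20] 124.0
wrist [221 210  54  25] 886.0
wrist [151 171  54  64] 1671.5
wrist [133 124  43  45] 1159.0
```

Brown patches now show in the bowl, so the nuts are coming out. I'll press the last millimetres down to the stop.

Call:
step_arm:
  deltas: [0,0,-1,0,0,0,0,-1,0,0,0,0,-1,0,0,0,0,-1,0,0,0,0,0,0,0,0,0,0,0,0,0,0,0,0,0,0,0,0,0,0,0,0,0,0,0,0,0,0,0,0]

```text
time: 27.35
tool_pos: [619.9, 264.7, 121.1]
tcp_rot: [3.141, -0.0, 2.946]
contact_force: [1.4, -0.1, 5.0]
grip_width: 0.1
finger_force: 1.9
```

```bash
python3 pr2.py; python3 - <<'E'
from h import *
w0=np.load("w2.npy");q=camera_params("wrist");w=capture("wrist");np.save("w3.npy",w)
R,_=cv2.Rodrigues(np.array(q["rvec"],float));C=-R.T@np.array(q["tvec"],float).ravel();K=np.array(q["mtx"])
def wp(P):
    p=R@(np.array(P)-C);th=np.arctan2(np.hypot(*p[:2]),p[2]);return K[0,2]+297.3*th*p[0]/np.hypot(*p[:2]),K[1,2]+297.3*th*p[1]/np.hypot(*p[:2])
print("bowl proj",wp((576,177,40)),wp((576,177,20)),"lid edge",wp((560,178,112)))
for im,n in((w0,"w2"),(w,"w3")):
    h=cv2.cvtColor(im,cv2.COLOR_RGB2HSV)
    print(n)
    for y in range(110,232,5): print("".join("#" if (5<=h[y,x,0]<=25 and h[y,x,1]>80) else "." for x in range(110,230,3)))
E
```

```text
brown [217 210  18  12] 72.5
27.6 [619.9 264.7 121. ] F [ 1.42 -0.27  4.35] [-0.04 -0.25 -0.02]
bowl proj (np.float64(154.85102400954776), np.float64(164.7110944474002)) (np.float64(161.20350102111706), np.float64(160.9762090641193)) lid edge (np.float64(118.59527561397306), np.float64(161.95445398691356))
w2
........................................
........................................
........................................
...........#####........................
.........#########......................
........###########.....................
........###########.....................
.........###########....................
...........###########..................
............##########..................
..............########..................
...............######...................
........................................
..............#####.....................
..............######....................
..............######....................
..............######....................
..............#####.....................
..............####.#.##.................
..........
[... 563 characters left out ...]
...
..........###########...................
............##########..................
.............#########..................
.............########...................
........................................
.............#####......................
.............#######....................
.............#######....................
.............#######....................
.............#####......................
.............#####..###.................
.............####....##.................
.............##.#....##...#####.........
....................############.....###
...............#.#.#.###########.....###
.................#...###########.....###
...................#.###########......##
```

Call:
step_arm:
  deltas: [0,0,-1,0,0,0,0,-1,0,0,0,0,-1,0,0,0,0,-1,0,0,0,0,0,0,0,0,0,0,0,0,0,0,0,0,0,0,0,0,0,0,0,0,0,0,0,0,0,0,0,0]

```text
time: 28.9
tool_pos: [620.4, 264.7, 119.6]
tcp_rot: [3.14, 0.003, 2.946]
contact_force: [-2.6, -1.4, 15.1]
grip_width: 0.4
finger_force: 7.7
```

```bash
python3 pr2.py; python3 - <<'E'
from h import *
q=camera_params("wrist");w=capture("wrist");np.save("w4.npy",w)
R,_=cv2.Rodrigues(np.array(q["rvec"],float));C=-R.T@np.array(q["tvec"],float).ravel();K=np.array(q["mtx"])
def wp(P):
    p=R@(np.array(P)-C);th=np.arctan2(np.hypot(*p[:2]),p[2]);s=297.3*th/np.hypot(*p[:2]);return (int(K[0,2]+s*p[0]),int(K[1,2]+s*p[1]))
yaw=np.radians(-11.7);ex=np.array([np.cos(yaw),np.sin(yaw)]);ey=np.array([-ex[1],ex[0]])
W=lambda x,y,z:(*(np.array([695,151.3])+x*ex+y*ey),z)
for n,p in dict(baseFLt=(-70,43,64),baseFRt=(-70,-43,64),baseFL0=(-70,43,0),lipL=(-100,22,68),lipR=(-100,-22,68),lidfreeL=(-140,22,112),lidfreeR=(-140,-22,112),shaftL=(-85,22,124),bowlfront=(-170,0,46),bowlback=(-71,0,46),bowlL=(-121,50,46),bowlR=(-121,-50,46),nutline=(-60,0,90)).items():print(n,wp(W(*p)),end="; ")
print()
h=cv2.cvtColor(w,cv2.COLOR_RGB2HSV)
for y in range(120,222,6): print(y," ".join("%2d/%3d/%3d"%tuple(h[y,x]) if (h[y,x,1]>70) else "    .    " for x in range(126,210,6)))
E
```

```text
brown [212 206  23  15] 72.5
29.15 [620.5 264.7 119.6] F [-2.28 -2.27 15.83] [-0.34  0.26 -0.04]
baseFLt (195, 226); baseFRt (108, 223); baseFL0 (206, 204); lipL (168, 195); lipR (122, 194); lidfreeL (147, 157); lidfreeR (92, 159); shaftL (148, 239); bowlfront (148, 112); bowlback (155, 217); bowlL (203, 165); bowlR (103, 167); nutline (141, 248); 
120     .         .         .         .         .         .         .         .         .         .         .         .         .         .    
126     .         .     13/131/115 13/178/119 14/176/103 14/112/ 91     .         .         .         .         .         .         .         .    
132     .     14/135/132 16/141/208 16/141/202 14/158/158 13/178/116 14/ 89/100     .         .         .         .         .         .         .    
138     .     13/178/143 14/179/164 14/178/175 14/179/164 13/178/135 13/172/ 86     .         .         .         .         .         .         .    
144     .     13/103/114 13/179/157 14/179/145 13/179/147 13/180/ 99 14/157/ 78     .         .         .         .         .         .         .    
150    
[... 1071 characters left out ...]
3/176/ 90 13/181/ 89 14/178/ 76     .         .         .         .         .         .         .    
198     .         .         .         .     16/138/135 16/138/133 16/111/119 18/ 73/108 16/122/ 98     .         .         .         .         .    
204     .         .         .         .     16/138/140 16/125/137 19/ 79/110 18/ 80/111 16/135/106     .         .         .         .         .    
210     .         .         .         .     16/123/133 17/ 80/115 18/ 78/108 18/ 79/110 16/136/107     .     16/ 98/115 16/137/106 16/138/100     .    
216     .         .         .         .     18/ 79/113 18/ 81/113 18/ 78/108 19/ 76/108 16/130/106 16/139/103 16/137/ 97 16/136/103 15/138/ 98     .
```

At the stop (15 N). Three walnut-coloured patches (hue 13, sat 178) show at about (143,136), (163,157) and (155,184), all in front of the lip row at 195. I'll ease off a little and check their positions in the bowl.

Call:
step_arm:
  deltas: [0,0,1,0,0,0,0,1,0,0,0,0,0,0,0,0,0,0,0,0,0,0,0,0,0,0,0,0,0,0,0,0,0,0,0,0,0,0,0,0,0,0,0,0,0,0,0,0,0,0]

```text
time: 30.45
tool_pos: [620.2, 264.7, 120.2]
tcp_rot: [3.141, 0.001, 2.946]
contact_force: [-0.2, -1.2, 10.0]
grip_width: 0.6
finger_force: 4.6
```

```bash
python3 - <<'E'
from h import *
q=camera_params("wrist");w=capture("wrist")
R,_=cv2.Rodrigues(np.array(q["rvec"],float));C=-R.T@np.array(q["tvec"],float).ravel();K=np.array(q["mtx"])
h=cv2.cvtColor(w,cv2.COLOR_RGB2HSV);m=cv2.inRange(h,(11,160,50),(15,255,255));m[:100]=0;m[235:]=0;m[:,:100]=0;m[:,215:]=0
def back(u,v,z):
    d=np.array([u-K[0,2],v-K[1,2]]);r=np.hypot(*d);th=r/297.3;v3=R.T@np.r_[np.sin(th)*d/r,np.cos(th)];return (C+v3*(z-C[2])/v3[2])[:2]
print([(cv2.boundingRect(c),cv2.contourArea(c)) for c in cv2.findContours(m,0,1)[0] if cv2.contourArea(c)>20])
for u,v in((143,136),(163,157),(155,184)):
    for z in(20,45): print((u,v),z,back(u,v,z).round(),"from bowl",np.linalg.norm(back(u,v,z)-[577,177.5]).round())
s=cv2.cvtColor(capture("side"),cv2.COLOR_RGB2HSV);m=cv2.inRange(s,(8,140,30),(15,255,255));m[:205]=0;m[260:]=0;m[:,:235]=0;m[:,280:]=0
print("side",[(cv2.boundingRect(c),cv2.contourArea(c)) for c in cv2.findContours(m,0,1)[0] if cv2.contourArea(c)>4],"bowl rim",proj("side",(577,177.5,46)))
o=get_obs();print(o["time"],o["contact_force"])
E
```

```text
[((148, 173, 19, 24), 296.0), ((132, 125, 41, 44), 949.5)]
(143, 136) 20 [547. 165.] from bowl 32.0
(143, 136) 45 [547. 175.] from bowl 30.0
(163, 157) 20 [573. 180.] from bowl 5.0
(163, 157) 45 [571. 189.] from bowl 13.0
(155, 184) 20 [598. 164.] from bowl 25.0
(155, 184) 45 [593. 174.] from bowl 17.0
side [] bowl rim [255.7798454  235.59168435]
30.55 [ 0.64013297 -0.94703644  9.79578342]
```

Three separate nuts lie within 32 mm of the bowl's centre. Now I'll release slowly at 16 mm/s.

Call:
step_arm:
  deltas: [0,0,2,0,0,0,0,2,0,0,0,0,2,0,0,0,0,2,0,0,0,0,2,0,0,0,0,2,0,0,0,0,2,0,0,0,0,2,0,0,0,0,2,0,0,0,0,2,0,0]

```text
time: 31.8
tool_pos: [619.9, 264.7, 139.2]
tcp_rot: [3.142, 0.0, 2.946]
contact_force: [-3.4, 0.9, 4.0]
grip_width: 0.5
finger_force: 1.9
```

Call:
step_arm:
  deltas: [0,0,2,0,0,0,0,2,0,0,0,0,2,0,0,0,0,2,0,0,0,0,2,0,0,0,0,2,0,0,0,0,2,0,0,0,0,2,0,0,0,0,2,0,0,0,0,2,0,0]

```text
time: 33.05
tool_pos: [620.2, 264.6, 159.2]
tcp_rot: [3.141, 0.001, 2.946]
contact_force: [1.8, -0.6, 2.3]
grip_width: 0.6
finger_force: 0.8
```

Call:
step_arm:
  deltas: [0,0,1.5,0,0,0,0,1.5,0,0,0,0,1.5,0,0,0,0,1.5,0,0,0,0,1.5,0,0,0,0,1.5,0,0,0,0,1.5,0,0,0,0,1.5,0,0,0,0,1.5,0,0,0,0,1.5,0,0]

```text
time: 34.3
tool_pos: [619.6, 264.7, 173.9]
tcp_rot: [-3.141, -0.001, 2.946]
contact_force: [0.5, -0.2, -0.0]
grip_width: 0.4
finger_force: 0.0
```

```bash
python3 pr2.py
```

```text
brown [217 193  18   7] 52.0
34.55 [619.8 264.7 173.9] F [-0.33 -0.12 -0.01] [-0.03 -0.02  0.01]
```

The lever is back up (pad at row 193, as at the start) and the force is zero. I'll lift slowly clear, then back away.

Call:
step_arm:
  deltas: [0,0,2,0,0,0,0,4,0,0,0,0,8,0,0,0,0,20,0,0,0,0,30,0,0,-15,0,25,0,0,-40,10,0,0,0,-45,20,0,0,0,-45,20,0,0,0,-40,20,0,0,0]

```text
time: 35.8
tool_pos: [433.4, 335.2, 264.0]
tcp_rot: [3.141, 0.001, 2.946]
contact_force: [0.1, -0.2, -0.2]
grip_width: 0.2
finger_force: 0.0
```

Call:
step_arm:
  deltas: [-20,40,0,0,0,-20,40,0,0,0,-20,30,0,0,0,0,0,0,0,0,0,0,0,0,0,0,0,0,0,0,0,0,0,0,0,0,0,0,0,0,0,0,0,0,0,0,0,0,0,0]

```text
time: 37.05
tool_pos: [374.9, 444.6, 263.0]
tcp_rot: [3.142, -0.0, 2.946]
contact_force: [0.2, -0.7, 1.3]
grip_width: 0.7
finger_force: 0.0
```

```bash
python3 - <<'E'
from h import *
b=capture("top");h=cv2.cvtColor(b,cv2.COLOR_RGB2HSV);m=cv2.inRange(h,(8,130,20),(15,255,255));m[:185]=0;m[235:]=0;m[:,:205]=0;m[:,255:]=0
for c in cv2.findContours(m,0,1)[0]:
    if cv2.contourArea(c)>5:
        r=cv2.boundingRect(c);print("nut",r,cv2.contourArea(c),onz("top",r[0]+r[2]/2,r[1]+r[3]/2,25).round())
t0=cv2.imread("pics/t0.png").astype(int);d=(np.abs(b[:,:,::-1].astype(int)-t0).max(2)>60)
for n,(x,y,w) in dict(mug=(158,225,15),tumbler=(166,182,16),mandarin=(352,246,12),shot=(323,205,10),spoon=(166,262,14)).items(): print(n,d[y-w:y+w,x-w:x+w].sum(),end=" ")
s=cv2.cvtColor(capture("side"),cv2.COLOR_RGB2GRAY).astype(int);s0=cv2.cvtColor(cv2.imread("pics/s0.png"),cv2.COLOR_BGR2GRAY).astype(int)
print("\nlid region diff",np.abs(s-s0)[190:228,244:262].mean())
o=get_obs();print(o["time"],o["tool_pos"],o["dq"].round(3),o["contact_force"])
E
```

```text
nut (222, 204, 10, 16) 93.0 [559. 182.  25.]
mug 0 tumbler 0 mandarin 0 shot 0 spoon 149 
lid region diff 2.9239766081871346
37.15 [374.8739161  444.68945427 263.03238026] [ 0.001  0.001 -0.     0.     0.001  0.001] [-0.00745516  0.1167147   0.52960173]
```

Lid region matches the start and the nuts are in the bowl. The spoon's region differs, most likely because the parked arm or its shadow covers it. I'm handing in.

```bash
python3 -c "
from plant import *
print(close_job())"
```

```text
the job is handed in; nothing more can be done
None
```

I handed in the job at about 37 s, with the bowl about 5 mm from the spot, all three walnuts measured in it with the lid raised, the lid eased shut at 12–16 mm/s, and the mug, tumbler, mandarin and shot glass unmoved; the teaspoon I couldn't confirm in the last picture, and no verdict came back.

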